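# Right the tipped bottle and draw the guard bar across the row

## Robot

A 7-joint arm with a two-finger parallel gripper is mounted at the origin on the work surface. World frame = base frame: x ahead of the robot, y to its left, z up, the work surface at z = 0. Lengths are in m, angles in rad, forces in N, time in s.
With the tool pointing down it reaches from about 0.425 to 0.875 m from the base axis. Payload 4.7 kg.
Tool frame: the origin (TCP) lies midway between the tips of the shut fingers; the grasp point (between the pads) lies 19 mm behind it; z points along the fingers, y is the direction in which the jaws open and shut (so a half turn about z gives the same grasp; the last joint's range is limited). The gripper opens to 87 mm and grips with 3 to 60 N. Pads are 19 mm wide; open, the fingers measure 117 mm over their backs; the gripper's body (75 mm by 190 mm) begins 51 mm behind the grasp point.
Start: joints at [1.208, 0.321, -0.07, 1.45, 0.023, 1.371, -0.057], TCP at [0.239, -0.604, 0.223] pointing down, gripper open.
Joint ranges: [-2.86, 2.86], [-0.3, 2.09], [-1.38, 1.24], [0.06, 2.45], [-1.56, 4.7], [0.09, 2.05], [-2.69, 2.69]. Speed limits (rad/s): [2.57, 2.57, 3.14, 3.14, 3.14, 3.14, 3.14].

## Interface

Orientations are given as a rotation vector (axis times angle).
In Python, from bench import get_state, eyes, job gives the robot as it stands. The module is installed in compiled form; this text tells all that it offers.
- The arm moves only by the shell command python3 -m jog 'ROWS' [FORCE]. ROWS is JSON, a list that holds one entry, the list of rows, each a list of 5 numbers: the opening, from 0 (shut) to 1 (fully open), then the shift along the tool's x, y, z in units of 40 mm (1.0 is 40 mm), then the turn about the tool's z in units of 5 degrees (1.0 is 5 degrees). In form: [[[jaw, dx, dy, dz, turn], ...]]. A call has 1 to 10 rows; each row shifts and turns the commanded pose from where the row before left it, along the tool's axes as they then stand; what a row does not reach is not made up. A row lasts 1/8 s, in which the tool goes at most 62.5 mm and 10.7 degrees, less where a joint would pass 70% of its speed; a pose out of reach is approached as far as the arm can. A call is refused whole if a number of a shift passes 1 or a number of a turn 1, either way. A call with a gripper value outside its range is refused whole. The fingers move at their own pace and stop on an object; FORCE is the grip in N (left out, the last holds). Time passes only in rows, so rows that do not move let the fingers close. It gives the time, the measured TCP pose, the force and the opening at its end, in the units of the state.
- get_state(): the state, without advancing time (a new reading comes with each control period).
- eyes.get_image(name): name is "scene" or "top"; returns (picture, depth): 420x560x3 uint8, red, green, blue; 420x560 float32, m along the optical axis (not along the pixel's ray), 0 where there is no reading.
- eyes.camera_params(name): a dict with "camera_matrix" (3x3 intrinsics, pixels), "k1" (the pictures are not rectified: a ray, as slopes to the right and down, at radius r is drawn at 1 + k1 r^2 times it, then the intrinsics apply), "pose" (4x4, takes a point from camera to world coordinates). Camera axes: x right, y down, z forward; pixel columns grow to the right and rows downward; lengths in m; the calibration is good to about 2 mm. A picture is of the moment at which its call begins. camera_params takes no time and is no camera call.
- job.close_job(): hands the job in, once; it reports no verdict.
The state is a dict: "time": time; "joint_positions": joint angles; "qd": joint speeds; "joint_torque": joint torques, N m; "position": TCP position; "tool_rot": TCP orientation; "ft_force": force on the tool from outside, world axes, zero at the start; "torque": the same for the moment, N m; "grip_width": opening from 0.0 (shut) to 1.0 (fully open).
Only numpy, scipy, OpenCV 4.12 (cv2) and the standard library are available. Lean on these libraries where they do the work, as an engineer would, in place of code of your own. Each camera call takes 0.05 s, during which the arm holds its last target. There are 200 camera calls.

## Task

A bottle has tipped over at the front of its row: stand it upright in the gap between its two neighbours, in line with them, and let go of it. Then take the grip of the telescoping guard bar, squeeze its release button in and pull the bar out past its first stop to the second, where it is fully out, and finish still gripping it there with the button in, because it springs back when let go. Leave the row's other two containers and everything else on the bench standing where they are.

Things in the scene. Friction and masses are not known exactly. Their poses are not given: they have to be found in the camera images.
- gap (a point): Middle of the gap in the row, on top of the fixed grey board (12 mm thick, on the bench). Axes as the board's: x away from the robot, towards a fence 50 mm high whose face is 58 mm behind the row line; y left along the row (neighbours stand about 105 mm away at +y and -y); z up. The board reaches 200 mm in front of the row line, and 220 mm right and 210 mm left of the gap.
- bottle_center (a point): Tipped bottle, 125 mm long, about 400 g, heavy foot: white body 52 mm in diameter and 84 mm long, short neck, black ball cap 44 mm in diameter with its centre 103 mm from the foot, good to grip across. Gripped lightly there (6 to 15 N) it swings between the pads to hang upright; gripped hard it may stay tilted. The point is on its axis, 62.5 mm from either end; its z axis runs from foot to cap. It lies foot near the gap, cap towards the robot.
- neighbour_bottle_center (a point): A like bottle, which stands in the row on one side of the gap (which side varies), 52 mm in diameter, 125 mm tall; the point is half-way up its axis, z up. Not to be disturbed.
- neighbour_jar_center (a point): A grey jar that stands in the row on the other side of the gap, 60 mm in diameter, 100 mm tall; the point is half-way up its axis, z up. Not to be disturbed.
- grip_mid (a point): Centre of the black grip at the free end of the guard bar; moves with it. The level bar, 107 mm above the bench and 100 mm in front of the row line, slides out of a fixed tube (32 mm thick) at the board's left. Axes as the board's: it pulls out along -y. The grip is 24 mm in x, 34 in z, with 60 mm in y between two end flanges (34 x 7 x 44 mm); take it from above, fingers closing along x.
- guard_bar (a joint): How far the bar is pulled out, m: 0 fully in (start), first stop at 0.12, second stop and solid end at 0.24. A return spring pulls it in with 3 N at 0, 6 N at 0.24. With the button out, a latch bars the way outward at 0 and again at 0.12; with the button held in it slides freely past both. Nothing latches it at the second stop.
- release_button (a joint): Depth of the button, m: 0 out, 0.006 fully in; the latch clears at about 0.004. Grey, 34 mm in y, 18 mm in z, in the middle of the grip's +x side (away from the robot), it stands 8 mm out, 2 mm when in: grip and button are 32 mm wide, 26 mm squeezed. It goes in along -x against a spring of 3 to 6 N; a grip of 20 N or more holds it in.
- tin_center (a point): A low steel tin, 48 mm in diameter, 50 mm tall, standing at the front right corner of the board; the point is half-way up. Not to be disturbed.
- tape_roll: Roll of tape lying on the bench at the right, 100 mm in diameter, 48 mm high; origin at the centre of its underside. Not to be disturbed.
- carton: Cardboard carton on the bench at the right, 150 by 110 by 90 mm; origin at the centre of its underside. Not to be disturbed.
- dumbbell: Black dumbbell on the bench at the right, 190 mm long, 68 mm high; origin at the centre of its underside. Not to be disturbed.
- tub: Yellow tub on the bench at the left near the robot, 100 mm in diameter, 110 mm tall; origin at the centre of its underside. Not to be disturbed.

How it is judged:
By the outcome, as a careful person would: the job done as asked, in the order asked, and still so for the second after the job is handed in, while the arm keeps its last pose, push and grip.
It also fails if it takes over 58 s, if anything falls off the work surface, if the arm or the gripper's body presses on something with over 40 N, if the wrist force passes 120 N, or if a joint passes its speed limit or range.

## Working session

There is one attempt and no reset: what is moved stays moved. The work goes in short steps, Python scripts to look and compute and a shell command to move; the robot and the scene stay as the last step left them, time stands still between calls to the robot, and variables do not carry over. Pictures are saved under pics/ and viewed, about 8 in all and at most 12, crops included, and the job is handed in when it is done.

```bash
mkdir -p pics; cat > h.py <<'E'
import numpy as np, cv2
from bench import get_state, eyes, job
def grab(n,save=None):
    im,d=eyes.get_image(n)
    if save: cv2.imwrite('pics/'+save,im[:,:,::-1])
    return im,d
def rays(n,uv):
    p=eyes.camera_params(n);K=np.array(p['camera_matrix']);T=np.array(p['pose'])
    uv=np.atleast_2d(np.array(uv,float))
    q=np.c_[(uv[:,0]-K[0,2])/K[0,0],(uv[:,1]-K[1,2])/K[1,1]]
    s=q.copy()
    for _ in range(20): s=q/(1+p['k1']*(s**2).sum(1,keepdims=True))
    return T[:3,3],s,T
def plane(n,uv,z):
    o,s,T=rays(n,uv);d=np.c_[s,np.ones(len(s))]@T[:3,:3].T
    return o+d*((z-o[2])/d[:,2])[:,None]
def cloud(n,d):
    h,w=d.shape;v,u=np.mgrid[:h,:w]
    o,s,T=rays(n,np.c_[u.ravel(),v.ravel()])
    P=np.c_[s,np.ones(len(s))]*d.ravel()[:,None]
    return (P@T[:3,:3].T+o).reshape(h,w,3)
E
python3 - <<'E'
from h import *
for n in('top','scene'):
    im,d=grab(n,n+'1.png');np.savez('/tmp/%s1.npz'%n,im=im,d=d)
    p=eyes.camera_params(n);print(n,np.round(p['pose'],3).tolist(),p['k1'],(d==0).mean())
print(get_state())
E
```

```text
top [[0.0, -0.987, 0.159, 0.255], [-1.0, -0.004, -0.024, -0.055], [0.025, -0.159, -0.987, 1.475], [0.0, 0.0, 0.0, 1.0]] -0.05045552159215749 0.0039625850340136055
scene [[0.875, 0.279, -0.395, 0.996], [0.483, -0.464, 0.742, -1.021], [0.023, -0.841, -0.541, 0.78], [0.0, 0.0, 0.0, 1.0]] -0.05235200803602716 0.003937074829931973
{'time': 0.1, 'joint_positions': array([ 1.20812884,  0.32174894, -0.07005413,  1.45160204,  0.0226237 ,
        1.37079152, -0.05688828]), 'qd': array([ 0.00103832, -0.00158168,  0.00021186, -0.00221445, -0.0007093 ,
        0.00096708,  0.00042445]), 'joint_torque': array([ 1.01475653e-04, -4.92572021e+01, -4.05946244e-01, -3.13399494e+01,
       -6.44566328e-02,  3.94958979e-02,  6.88272530e-05]), 'position': array([ 0.23888479, -0.60395716,  0.22154599]), 'tool_rot': array([-3.08433336e+00, -5.88036776e-01,  7.15058623e-04]), 'ft_force': array([ 0.46222702,  0.79942916, -0.05326704]), 'torque': array([-0.05100197, -0.04498242, -0.00649028]), 'grip_width': 1.002770541589977}
```

View pics/top1.png

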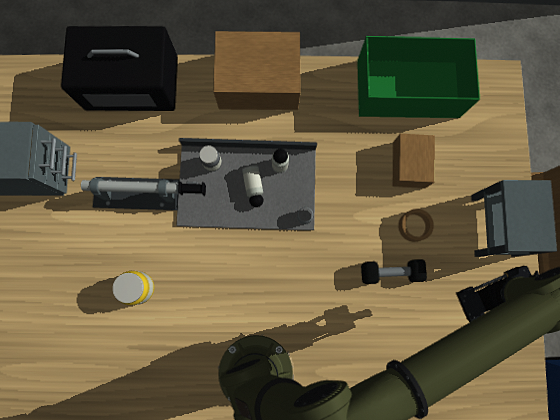

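View pics/scene1.png

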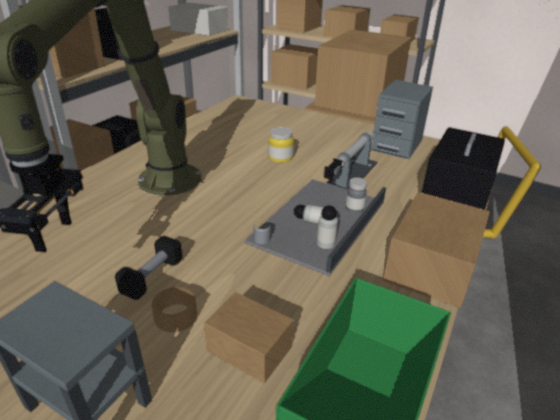

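The top view shows the board spanning about (178-316, 140-230), with the jar at (210,157), the upright bottle at (280,160) and the tipped bottle from foot (252,172) to cap (256,201). The grip is at (190,188) and the tin at about (293,218). The scene view agrees. Next I'll measure with colour and depth.

```bash
python3 - <<'E'
from h import *
D={n:np.load('/tmp/%s1.npz'%n) for n in('top','scene')}
C={n:cloud(n,D[n]['d']) for n in D}
c=C['top'];im=D['top']['im']
# board plane: corners by height mask
X,Y,Z=c[...,0],c[...,1],c[...,2]
u0,u1,v0,v1=165,330,130,240
s=c[v0:v1,u0:u1]
b=(abs(s[...,2]-.012)<.006)&(np.ptp(im[v0:v1,u0:u1].astype(int),axis=2)<14)
m=np.zeros(Z.shape,np.uint8);m[v0:v1,u0:u1]=b
m=cv2.morphologyEx(m,cv2.MORPH_CLOSE,np.ones((3,3)))
n,l,st,_=cv2.connectedComponentsWithStats(m);k=1+np.argmax(st[1:,4]);print('board',st[k])
cn=max(cv2.findContours((l==k).astype(np.uint8),0,2)[0],key=cv2.contourArea)
hull=cv2.convexHull(cn)[:,0,:]
P=plane('top',hull,.012)[:,:2];r=cv2.minAreaRect(P.astype(np.float32));print('rect',r);print(cv2.boxPoints(r))
print('fence top',) 
for n in C:
    c=C[n];X,Y,Z=[c[...,i] for i in range(3)]
    reg=(X>.45)&(X<.95)&(Y>-.35)&(Y<.35)&(Z>.024)&(Z<.2)
    N,l,st,ce=cv2.connectedComponentsWithStats(reg.astype(np.uint8))
    for i in range(1,N):
        if st[i,4]>25:
            q=c[l==i];print(n,st[i],'lo',q.min(0).round(3),'hi',q.max(0).round(3),'med',np.median(q,0).round(3))
o=im[120:245,80:330];cv2.imwrite('pics/c1.png',cv2.resize(o[:,:,::-1],None,fx=3,fy=3,interpolation=2))
o=D['scene']['im'][130:280,220:400];cv2.imwrite('pics/c2.png',cv2.resize(o[:,:,::-1],None,fx=4,fy=4,interpolation=2))
E
```

```text
board [ 165  146  150   84 9326]
rect ((0.5686226487159729, 0.05416402220726013), (0.47257328033447266, 0.2606143355369568), 88.68611907958984)
[[ 0.43293178 -0.17907262]
 [ 0.69347763 -0.18504837]
 [ 0.7043135   0.28740066]
 [ 0.44376767  0.29337642]]
fence top
top [ 134   46   43   64 2240] lo [0.815 0.266 0.024] hi [0.95 0.35 0.2 ] med [0.863 0.297 0.184]
top [ 213   54   87   54 4424] lo [ 0.826 -0.132  0.024] hi [0.95  0.13  0.149] med [ 0.866 -0.001  0.139]
top [359  54  16  61 517] lo [ 0.806 -0.35   0.025] hi [ 0.95  -0.328  0.165] med [ 0.859 -0.333  0.106]
top [ 178  138  139   34 1387] lo [ 0.614 -0.186  0.024] hi [0.713 0.244 0.121] med [0.694 0.114 0.06 ]
top [272 149  17  23 312] lo [ 0.614 -0.098  0.025] hi [ 0.66  -0.048  0.142] med [ 0.627 -0.072  0.114]
top [242 166  21  41 616] lo [ 0.501 -0.018  0.03 ] hi [0.625 0.045 0.071] med [0.564 0.009 0.058]
top [135 180  71  22 874] lo [0.517 0.149 0.024] hi [0.569 0.35  0.135] med [0.539 0.261 0.12 ]
top [297 207  16  16  56] lo [ 0.451 -0.171  0.026] hi [ 0.496 -0.126  0.068] med [ 0.459 -0.139  0.057]
scene [323 146  34  37 658] lo [0.521 0.144 0.024] hi [0.57 0.35 0.13] med [0.551 0.259 0.108]
scene [ 384  148   92  141 6474] lo [ 0.818 -0.136  0.024] hi [0.95  0.35  0.199] med [ 0.89  -0.004  0.137]
scene [346 178  21  33 560] lo [0.615 0.107 0.024] hi [0.676 0.167 0.113] med [0.651 0.121 0.077]
scene [326 187  60  83 818] lo [ 0.689 -0.189  0.024] hi [0.713 0.243 0.064] med [ 0.703 -0.024  0.054]
scene [ 293  205   44   40 1038] lo [ 0.497 -0.103  0.024] hi [0.666 0.024 0.138] med [ 0.632 -0.082  0.06 ]
scene [253 225  17  15 191] lo [ 0.451 -0.176  0.024] hi [ 0.496 -0.139  0.063] med [ 0.483 -0.169  0.044]
scene [ 347  278   75   69 3183] lo [ 0.81  -0.35   0.024] hi [ 0.95  -0.328  0.161] med [ 0.883 -0.335  0.098]
```

View pics/c1.png

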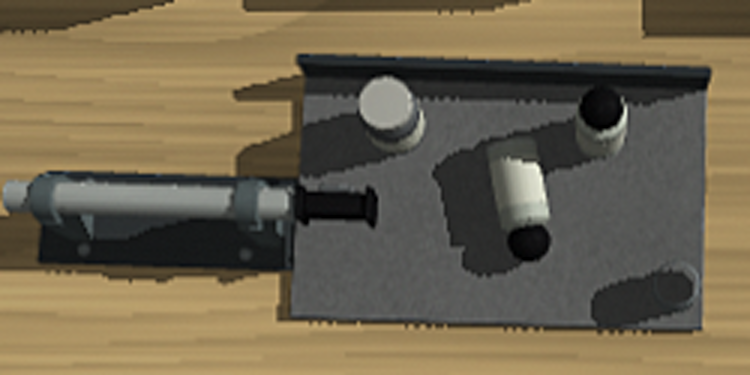

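The enlarged view shows the jar's top disc at left, the black cap of the upright bottle at right, and the tipped bottle with its foot up-left and its cap at crop (528,240). The grip lies between crop x 300 and 375, and the tin is at bottom right. Now the accurate fits.

```bash
python3 - <<'E'
from h import *
D={n:np.load('/tmp/%s1.npz'%n) for n in('top','scene')}
C={n:cloud(n,D[n]['d']) for n in D}
from scipy.optimize import least_squares
def circ(P,r):
    f=least_squares(lambda c:np.hypot(P[:,0]-c[0],P[:,1]-c[1])-r,P.mean(0),loss='soft_l1',f_scale=.002);return f.x.round(4),np.abs(f.fun).mean().round(4)
def sel(n,x,y,z):
    c=C[n];m=np.ones(c.shape[:2],bool)
    for i,(a,b) in enumerate((x,y,z)): m&=(c[...,i]>a)&(c[...,i]<b)
    return m
# vertical walls from scene+top body points
for nm,x,y,z,r in(('jar',(.6,.685),(.095,.18),(.03,.085),.030),('nbot',(.6,.685),(-.11,-.035),(.025,.085),.026),('tin',(.44,.51),(-.19,-.11),(.02,.055),.024)):
    for n in C:
        P=C[n][sel(n,x,y,z)][:,:2]
        if len(P)>20: print(nm,n,len(P),circ(P,r))
t=C['top'][sel('top',(.6,.69),(.09,.18),(.105,.13))];print('jartop',t.mean(0),len(t))
# fence face/top
for n in C:
    P=C[n][sel(n,(.68,.73),(-.17,.23),(.045,.07))];print('fence',n,np.polyfit(P[:,1],P[:,0],1),np.median(P[:,2]))
# sphere fits
def sph(P,r=.022):
    f=least_squares(lambda c:np.linalg.norm(P-c,axis=1)-r,P.mean(0)-[0,0,.01],loss='soft_l1',f_scale=.002);return f.x.round(4),np.abs(f.fun).mean().round(4),len(P)
for n in C:
    dark=D[n]['im'].max(2)<45
    print('cap n',n,sph(C[n][sel(n,(.6,.69),(-.11,-.035),(.1,.15))&dark]))
    print('cap t',n,sph(C[n][sel(n,(.48,.545),(-.045,.045),(.03,.075))&dark]))
    w=D[n]['im'].min(2)>90
    P=C[n][sel(n,(.5,.625),(-.03,.06),(.03,.08))&w]
    def cy(p):
        o=np.array([.57,p[0],p[2]]);d=np.array([1,p[1],p[3]]);d/=np.linalg.norm(d)
        return np.linalg.norm(np.cross(P-o,d),axis=1)-.026
    f=least_squares(cy,[.01,.2,.038,0],loss='soft_l1',f_scale=.002);print('tip axis y@.57,dy/dx,z@.57,dz/dx',n,f.x.round(4),np.abs(f.fun).mean(),len(P),P[:,0].min(),P[:,0].max())
    P=C[n][sel(n,(.5,.59),(.13,.22),(.085,.14))]
    dk=P[D[n]['im'].max(2)[sel(n,(.5,.59),(.13,.22),(.085,.14))]<60]
    print('grip',n,len(dk),np.percentile(dk,[2,50,98],axis=0).round(4).tolist())
    hi=dk[dk[:,2]>.122]
    for y in np.arange(.14,.225,.006):
        q=dk[(abs(dk[:,1]-y)<.003)]
        if len(q): print(round(y,3),len(q),q[:,0].min().round(3),q[:,0].max().round(3),q[:,2].max().round(3))
E
```

```text
jar top 123 (array([0.6454, 0.1429]), np.float64(0.0011))
jar scene 299 (array([0.6447, 0.1426]), np.float64(0.0017))
nbot top 80 (array([ 0.642 , -0.0726]), np.float64(0.0006))
nbot scene 326 (array([ 0.6384, -0.0726]), np.float64(0.0012))
tin top 32 (array([ 0.4755, -0.1499]), np.float64(0.0009))
tin scene 169 (array([ 0.4716, -0.1496]), np.float64(0.0012))
jartop [0.64446006 0.14257016 0.11172808] 244
fence top [0.02850212 0.69811961] 0.06008699152198749
fence scene [0.02782182 0.70214922] 0.058837292759754634
cap n top (array([ 0.6407, -0.0723,  0.1147]), np.float64(0.0016), 160)
cap t top (array([0.5228, 0.001 , 0.0381]), np.float64(0.0015), 135)
tip axis y@.57,dy/dx,z@.57,dz/dx top [ 0.0103  0.1605  0.0377 -0.0087] 0.0023632504677654665 258 0.535816471581696 0.6041031022259635
grip top 253 [[0.5268, 0.1502, 0.0946], [0.5393, 0.182, 0.1228], [0.554, 0.2189, 0.1311]]
0.152 41 0.526 0.554 0.134
0.158 15 0.526 0.549 0.135
0.164 19 0.528 0.552 0.13
0.17 22 0.528 0.552 0.13
0.176 21 0.528 0.552 0.127
0.182 18 0.528 0.551 0.129
0.188 16 0.529 0.551 0.127
0.194 20 0.529 0.553 0.126
0.2 19 0.529 0.557 0.128
0.206 19 0.529 0.558 0.125
0.212 17 0.53 0.553 0.127
0.218 26 0.525 0.556 0.131
cap n scene (array([ 0.6383, -0.0728,  0.1132]), np.float64(0.0013), 145)
cap t scene (array([0.5193, 0.0011, 0.0358]), np.float64(0.0017), 82)
tip axis y@.57,dy/dx,z@.57,dz/dx scene [0.0107 0.1635 0.0359 0.0145] 0.0018276521809252081 242 0.5338447690444295 0.5873200471850755
grip scene 170 [[0.5298, 0.1463, 0.0878], [0.5463, 0.1541, 0.1164], [0.5572, 0.2185, 0.1264]]
0.146 28 0.532 0.557 0.13
0.152 64 0.529 0.557 0.127
0.158 5 0.529 0.555 0.125
0.164 4 0.536 0.552 0.124
0.17 8 0.539 0.553 0.124
0.176 2 0.55 0.551 0.123
0.182 11 0.534 0.553 0.124
0.188 5 0.537 0.552 0.124
0.194 4 0.537 0.549 0.124
0.2 7 0.536 0.553 0.126
0.206 5 0.537 0.552 0.124
0.212 11 0.535 0.557 0.124
0.218 16 0.532 0.559 0.125
```

```bash
cat >> h.py <<'E'
from scipy.spatial.transform import Rotation as R
def to(x,y,z,yaw=None):
    s=get_state();r=R.from_rotvec(s['tool_rot']).as_matrix()
    y0=np.degrees(np.arctan2(r[1,0],r[0,0]))
    print('t',round(s['time'],2),'pos',s['position'].round(4),'yaw',y0.round(2),'tz',r[:,2].round(3),'w',round(s['grip_width'],3),'F',s['ft_force'].round(1),'q',s['joint_positions'].round(2))
    print('units now-frame',((np.array([x,y,z])-s['position'])@r/.04).round(3))
    if yaw is not None: print('turn units',round((y0-yaw)/5,2))
E
python3 -m jog '[[[0.75,0,0,0,0.8],[0.75,0,0,0,0.8],[0.75,0,0,0,0.86],[0.75,0.67,-0.98,0,0],[0.75,0.67,-0.98,0,0],[0.75,0.67,-0.98,0,0],[0.75,0.67,-0.98,0,0],[0.75,0.67,-0.98,0,0],[0.75,0.67,-0.98,0,0],[0.75,0.67,-0.98,0,0]]]' 10
python3 -m jog '[[[0.75,0.67,-0.98,0,0],[0.75,0.67,-0.98,0,0],[0.75,0.67,-0.98,0,0],[0.75,0.67,-0.98,0,0],[0.75,0.67,-0.98,0,0],[0.75,0.67,-0.98,0,0],[0.75,0.67,-0.98,0,0],[0.75,0,0,0,0],[0.75,0,0,0,0]]]'
python3 -c "
from h import *
to(.521,.001,.019,9.2)"
```

```text
time: 1.35
position: [0.3802, -0.3017, 0.2222]
tool_rot: [-3.131, -0.254, 0.001]
ft_force: [1.5, 0.2, 1.0]
grip_width: 0.75
time: 2.48
position: [0.5204, -0.0029, 0.2221]
tool_rot: [3.131, 0.254, -0.002]
ft_force: [0.3, 0.1, -0.6]
grip_width: 0.751
t 2.48 pos [ 0.5204 -0.0029  0.2221] yaw 9.29 tz [-0.001 -0.001 -1.   ] w 0.751 F [ 0.3  0.1 -0.6] q [ 0.55  0.08 -0.63  1.75  0.05  1.33 -1.49]
units now-frame [ 0.037 -0.095  5.076]
turn units 0.02
```

```bash
python3 -m jog '[[[0.75,0.04,-0.1,1,0],[0.75,0,0,1,0],[0.75,0,0,1,0],[0.75,0,0,0.8,0],[0.75,0,0,0.6,0],[0.75,0,0,0.4,0],[0.75,0,0,0.23,0],[0.75,0,0,0,0],[0.75,0,0,0,0]]]'
python3 -m jog '[[[0.4,0,0,0,0],[0.3,0,0,0,0],[0.3,0,0,0,0],[0.3,0,0,0,0],[0.3,0,0,0,0],[0.3,0,0,0,0]]]' 10
python3 - <<'E'
from h import *
to(.521,.001,.019,9.2)
grab('scene','s2.png')
im=cv2.imread('pics/s2.png')[130:280,220:400];cv2.imwrite('pics/s2c.png',cv2.resize(im,None,fx=4,fy=4,interpolation=2))
E
```

```text
time: 3.6
position: [0.5225, 0.0018, 0.0222]
tool_rot: [3.131, 0.254, 0.002]
ft_force: [0.2, 0.3, -0.5]
grip_width: 0.749
time: 4.35
position: [0.5219, 0.002, 0.0215]
tool_rot: [3.131, 0.255, 0.0]
ft_force: [0.3, -0.3, 2.3]
grip_width: 0.496
t 4.35 pos [0.5219 0.002  0.0215] yaw 9.29 tz [ 0. -0. -1.] w 0.496 F [ 0.3 -0.3  2.3] q [ 0.49  0.31 -0.6   1.96  0.21  0.94 -1.63]
units now-frame [-0.026  0.02   0.062]
turn units 0.02
```

View pics/s2c.png

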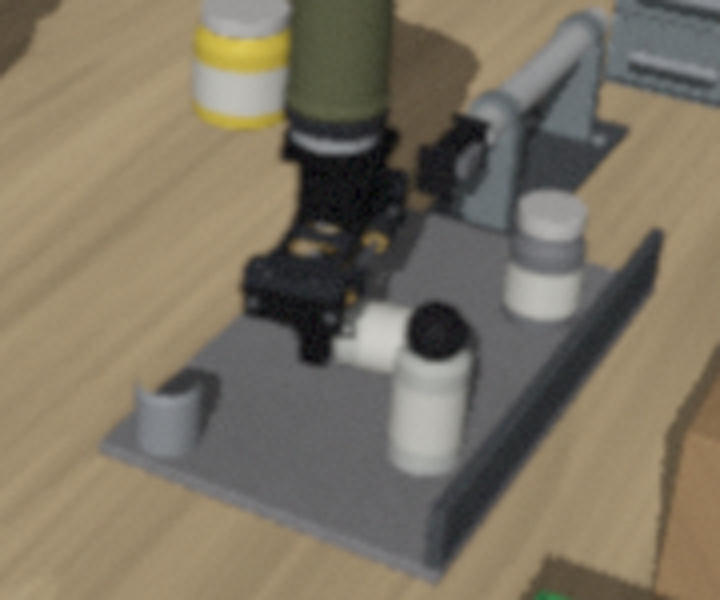

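The gripper holds the tipped bottle's black cap (crop about (320,340)), opening 43 mm, and the neighbours are untouched. I'll lift gently so it swings upright.

```bash
python3 -m jog '[[[0.3,0,0,-0.2,0],[0.3,0,0,-0.3,0],[0.3,0,0,-0.3,0],[0.3,0,0,-0.3,0],[0.3,0,0,-0.3,0],[0.3,0,0,-0.3,0],[0.3,0,0,-0.3,0],[0.3,0,0,-0.3,0],[0.3,0,0,-0.3,0],[0.3,0,0,-0.2,0]]]'
python3 -m jog '[[[0.3,0,0,0,0],[0.3,0,0,0,0],[0.3,0,0,0,0],[0.3,0,0,0,0],[0.3,0,0,0,0],[0.3,0,0,0,0]]]'
python3 - <<'E'
from h import *
to(.643,.035,.125,-1.6)
im,d=grab('scene','s3.png');c=cloud('scene',d)
m=(c[...,0]>.45)&(c[...,0]<.6)&(c[...,1]>-.06)&(c[...,1]<.06)&(c[...,2]>.015)&(c[...,2]<.11)&(im.min(2)>80)
P=c[m]
for z in np.arange(.02,.11,.01):
    q=P[abs(P[:,2]-z)<.005]
    if len(q): print(z.round(3),len(q),q.min(0).round(3),q.max(0).round(3))
im=cv2.imread('pics/s3.png')[130:280,220:400];cv2.imwrite('pics/s3c.png',cv2.resize(im,None,fx=4,fy=4,interpolation=2))
E
```

```text
time: 5.65
position: [0.5218, 0.0019, 0.134]
tool_rot: [3.131, 0.254, 0.0]
ft_force: [0.1, 0.7, -3.5]
grip_width: 0.495
time: 6.4
position: [0.5216, 0.0019, 0.1332]
tool_rot: [3.131, 0.254, -0.001]
ft_force: [0.6, -0.3, -3.3]
grip_width: 0.497
t 6.4 pos [0.5216 0.0019 0.1332] yaw 9.29 tz [-0. -0. -1.] w 0.497 F [ 0.6 -0.3 -3.3] q [ 0.53  0.16 -0.63  1.86  0.1   1.15 -1.55]
units now-frame [ 3.128 -0.326  0.205]
turn units 2.18
0.02 1 [0.538 0.05  0.016] [0.538 0.05  0.016]
0.04 19 [ 0.499 -0.025  0.039] [0.545 0.002 0.045]
0.05 49 [ 0.496 -0.025  0.045] [0.546 0.015 0.055]
0.06 47 [ 0.496 -0.027  0.055] [0.545 0.009 0.065]
0.07 46 [ 0.497 -0.029  0.065] [0.546 0.008 0.074]
0.08 49 [ 0.502 -0.027  0.075] [0.546 0.009 0.085]
0.09 48 [ 0.502 -0.027  0.085] [0.546 0.004 0.095]
0.1 48 [ 0.5   -0.027  0.095] [0.546 0.006 0.105]
```

View pics/s3c.png

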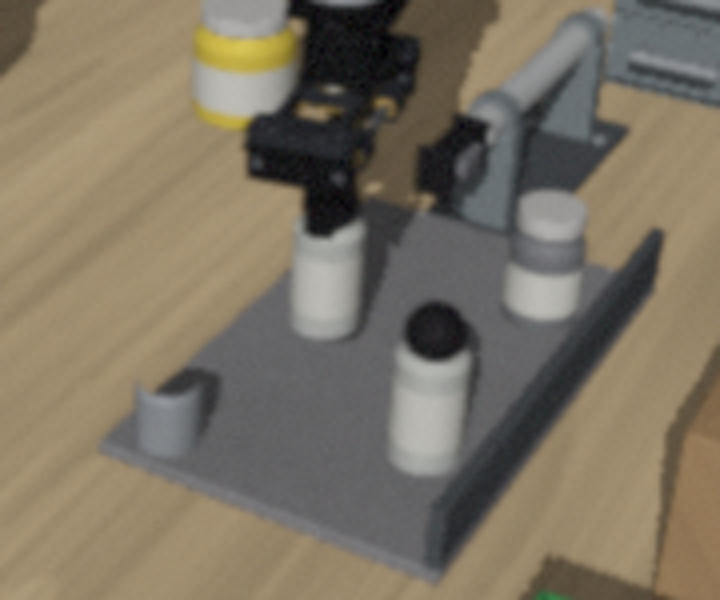

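The bottle hangs upright at crop (328,270) and everything else is undisturbed. I'll carry it to the gap.

```bash
python3 -m jog '[[[0.3,0,0,0,0.73],[0.3,0,0,0,0.73],[0.3,0,0,0,0.73],[0.3,0.15,0,0,0],[0.3,0.25,-0.1,0,0],[0.3,0.3,-0.1,0,0],[0.3,0.35,-0.11,0,0],[0.3,0.35,-0.1,0,0],[0.3,0.35,-0.1,0,0],[0.3,0.35,-0.1,0,0]]]'
python3 -m jog '[[[0.3,0.35,-0.1,0,0],[0.3,0.25,-0.1,0,0],[0.3,0.2,-0.1,0,0],[0.3,0.1,0,0,0],[0.3,0,0,0,0],[0.3,0,0,0,0],[0.3,0,0,0,0],[0.3,0,0,0,0],[0.3,0,0,0,0]]]'
python3 - <<'E'
from h import *
to(.6425,.035,.1,-1.6)
im,d=grab('scene','s4.png');c=cloud('scene',d)
m=(c[...,0]>.6)&(c[...,0]<.69)&(c[...,1]>-.03)&(c[...,1]<.09)&(c[...,2]>.015)&(c[...,2]<.11)&(im.min(2)>80)
P=c[m]
for z in np.arange(.02,.11,.01):
    q=P[abs(P[:,2]-z)<.005]
    if len(q): print(z.round(3),len(q),q.min(0).round(3),q.max(0).round(3))
E
```

```text
time: 7.7
position: [0.6074, 0.0241, 0.1331]
tool_rot: [-3.141, 0.046, 0.001]
ft_force: [0.1, 0.2, -4.5]
grip_width: 0.498
time: 8.82
position: [0.6427, 0.0348, 0.1334]
tool_rot: [3.141, -0.046, -0.0]
ft_force: [0.7, 0.0, -3.6]
grip_width: 0.497
t 8.82 pos [0.6427 0.0348 0.1334] yaw -1.66 tz [-0. -0. -1.] w 0.497 F [ 0.7  0.  -3.6] q [ 0.37  0.43 -0.6   1.56  0.25  1.23 -1.87]
units now-frame [-0.005 -0.005  0.835]
turn units -0.01
0.04 15 [0.637 0.011 0.037] [0.667 0.038 0.045]
0.05 37 [0.636 0.005 0.045] [0.668 0.038 0.055]
0.06 38 [0.635 0.006 0.055] [0.667 0.036 0.065]
0.07 42 [0.62  0.007 0.065] [0.668 0.044 0.075]
0.08 54 [0.619 0.005 0.075] [0.667 0.037 0.085]
0.09 49 [0.618 0.006 0.085] [0.667 0.035 0.095]
0.1 47 [0.623 0.005 0.095] [0.668 0.038 0.105]
```

```bash
python3 -m jog '[[[0.3,0,0,0.15,0],[0.3,0,0,0.15,0],[0.3,0,0,0.15,0],[0.3,0,0,0.1,0],[0.3,0,0,0,0]]]'
python3 -m jog '[[[0.3,0,0,0.08,0],[0.3,0,0,0.05,0],[0.3,0,0,0,0]]]'
python3 -m jog '[[[0.3,0,0,0.05,0],[0.3,0,0,0.05,0],[0.3,0,0,0,0]]]'
```

```text
time: 9.5
position: [0.6425, 0.0348, 0.1108]
tool_rot: [3.141, -0.045, -0.001]
ft_force: [-0.1, 0.5, -3.3]
grip_width: 0.494
time: 9.88
position: [0.6426, 0.0348, 0.1059]
tool_rot: [3.141, -0.045, -0.001]
ft_force: [0.0, -0.6, -4.7]
grip_width: 0.496
time: 10.25
position: [0.6434, 0.0349, 0.1028]
tool_rot: [3.141, -0.045, 0.002]
ft_force: [-0.1, 0.2, -1.1]
grip_width: 0.495
```

```bash
python3 -m jog '[[[0.3,0,0,0.04,0],[0.3,0,0,0,0],[0.3,0,0,0,0]]]'
python3 - <<'E'
from h import *
to(.6425,.035,.1,-1.6)
im,d=grab('scene','s5.png');c=cloud('scene',d)
m=(c[...,0]>.6)&(c[...,0]<.69)&(c[...,1]>-.03)&(c[...,1]<.09)&(c[...,2]>.015)&(c[...,2]<.11)&(im.min(2)>80)
P=c[m]
for z in np.arange(.02,.11,.01):
    q=P[abs(P[:,2]-z)<.005]
    if len(q): print(z.round(3),len(q),q.min(0).round(3),q.max(0).round(3))
im=cv2.imread('pics/s5.png')[130:280,220:400];cv2.imwrite('pics/s5c.png',cv2.resize(im,None,fx=4,fy=4,interpolation=2))
E
```

```text
time: 10.62
position: [0.6442, 0.0354, 0.1024]
tool_rot: [-3.141, 0.045, -0.006]
ft_force: [0.5, 0.5, 5.4]
grip_width: 0.497
t 10.62 pos [0.6442 0.0354 0.1024] yaw -1.65 tz [ 0.004  0.    -1.   ] w 0.497 F [0.5 0.5 5.4] q [ 0.36  0.45 -0.59  1.59  0.27  1.17 -1.88]
units now-frame [-0.042  0.011  0.06 ]
turn units -0.01
0.02 37 [0.64  0.007 0.015] [0.669 0.038 0.025]
0.03 36 [0.638 0.007 0.025] [0.669 0.04  0.034]
0.04 36 [0.637 0.005 0.035] [0.668 0.04  0.044]
0.05 39 [0.637 0.006 0.045] [0.669 0.035 0.055]
0.06 43 [0.635 0.008 0.055] [0.669 0.04  0.065]
0.07 39 [0.618 0.007 0.065] [0.669 0.037 0.075]
0.08 53 [0.618 0.007 0.075] [0.669 0.036 0.085]
0.09 56 [0.618 0.007 0.086] [0.668 0.046 0.095]
0.1 47 [ 0.621 -0.     0.095] [0.667 0.051 0.105]
```

View pics/s5c.png

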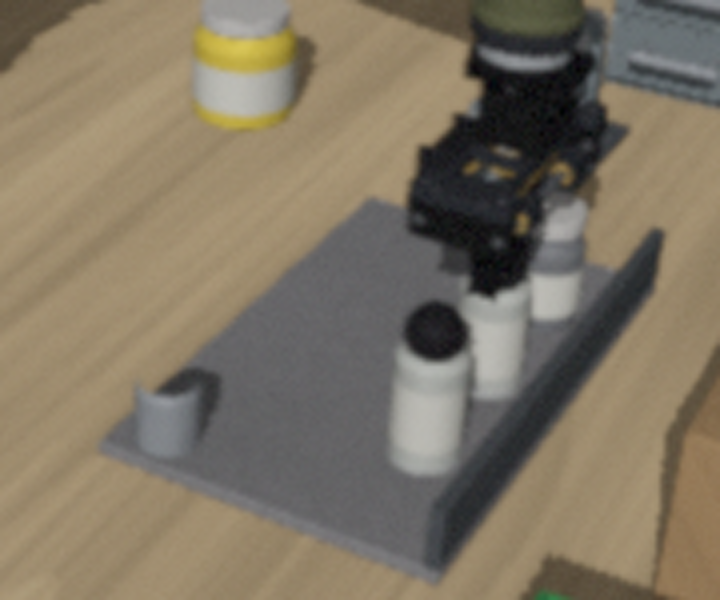

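The bottle stands upright in the gap, touching the board at crop (495,340). I'll ease off the pressure, release and rise.

```bash
python3 -m jog '[[[0.3,0,0,-0.03,0],[0.3,0,0,0,0],[0.52,0,0,0,0],[0.56,0,0,0,0],[0.62,0,0,0,0],[0.7,0,0,0,0],[0.7,0,0,0,0],[0.7,0,0,0,0]]]'
python3 -m jog '[[[0.7,0,0,-0.1,0],[0.7,0,0,-0.2,0],[0.7,0,0,-0.4,0],[0.7,0,0,-0.6,0],[0.7,0,0,-0.6,0],[0.7,0,0,-0.6,0],[0.7,0,0,0,0]]]'
python3 - <<'E'
from h import *
to(.544,.184,.2,88.4)
im,d=grab('scene','s6.png');c=cloud('scene',d)
m=(c[...,0]>.6)&(c[...,0]<.69)&(c[...,1]>-.03)&(c[...,1]<.09)&(c[...,2]>.02)&(c[...,2]<.135)
from scipy.optimize import least_squares
for a,b,w in((.02,.05,'lo'),(.06,.085,'hi')):
    P=c[m&(c[...,2]>a)&(c[...,2]<b)&(im.min(2)>80)][:,:2]
    print(w,least_squares(lambda q:np.hypot(*(P-q).T)-.026,P.mean(0),loss='soft_l1',f_scale=.002).x.round(4))
P=c[m&(im.max(2)<45)&(c[...,2]>.1)];print('cap',least_squares(lambda q:np.linalg.norm(P-q,axis=1)-.022,P.mean(0)).x.round(4))
E
```

```text
time: 11.68
position: [0.6427, 0.0347, 0.1017]
tool_rot: [3.141, -0.046, -0.0]
ft_force: [-0.3, -0.0, -0.0]
grip_width: 0.696
time: 12.55
position: [0.6444, 0.0354, 0.2051]
tool_rot: [-3.141, 0.045, -0.009]
ft_force: [-0.8, -0.1, -0.7]
grip_width: 0.7
t 12.55 pos [0.6444 0.0354 0.2051] yaw -1.65 tz [ 0.006  0.    -1.   ] w 0.7 F [-0.8 -0.1 -0.7] q [ 0.38  0.38 -0.61  1.48  0.22  1.35 -1.85]
units now-frame [-2.617 -3.641  0.114]
turn units -18.01
lo [0.6426 0.0362]
hi [0.6424 0.0363]
cap [0.6425 0.0355 0.1121]
```

```bash
python3 -m jog '[[[0.7,-0.44,-0.61,0,0],[0.7,-0.44,-0.61,0,0],[0.7,-0.44,-0.61,0,0],[0.7,-0.44,-0.61,0,-1],[0.7,-0.44,-0.61,0,0],[0.7,-0.42,-0.59,0,0],[0.7,0,0,0,-1],[0.7,0,0,0,-1],[0.7,0,0,0,-1],[0.7,0,0,0,-1]]]'
python3 -m jog '[[[0.7,0,0,0,-1],[0.7,0,0,0,-1],[0.7,0,0,0,-1],[0.7,0,0,0,-1],[0.7,0,0,0,-1],[0.7,0,0,0,-1],[0.7,0,0,0,-1],[0.7,0,0,0,-1],[0.7,0,0,0,-1],[0.7,0,0,0,-1]]]'
python3 -m jog '[[[0.7,0,0,0,-1],[0.7,0,0,0,-1],[0.7,0,0,0,-1],[0.7,0,0,0,0]]]'
python3 -c "
from h import *
to(.545,.184,.088,88.4)"
```

```text
time: 13.85
position: [0.5373, 0.18, 0.2005]
tool_rot: [3.076, 0.64, -0.003]
ft_force: [-0.4, -0.6, -0.1]
grip_width: 0.699
time: 15.1
position: [0.5373, 0.18, 0.2005]
tool_rot: [-2.516, -1.879, 0.003]
ft_force: [-0.5, -0.2, -0.4]
grip_width: 0.701
time: 15.6
position: [0.5375, 0.1801, 0.2007]
tool_rot: [-2.254, -2.187, 0.002]
ft_force: [-0.7, -1.0, -0.5]
grip_width: 0.704
t 15.6 pos [0.5375 0.1801 0.2007] yaw 88.29 tz [-0.002 -0.    -1.   ] w 0.704 F [-0.7 -1.  -0.5] q [ 0.42  0.27 -0.92  1.67  0.22  1.32 -0.57]
units now-frame [0.105 0.19  2.817]
turn units -0.02
```

```bash
python3 -m jog '[[[0.7,0.1,0.19,0,0],[0.7,0,0,0.5,0],[0.7,0,0,0.6,0],[0.7,0,0,0.6,0],[0.7,0,0,0.5,0],[0.7,0,0,0.4,0],[0.7,0,0,0.2,0],[0.7,0,0,0,0]]]'
python3 - <<'E'
from h import *
to(.545,.184,.088,88.4)
a,_=grab('scene');b,_=grab('top')
a=cv2.resize(a[110:250,270:410],(560,560),interpolation=2)
cv2.imwrite('pics/g1.png',a[:,:,::-1])
E
```

```text
time: 16.6
position: [0.5456, 0.1842, 0.0893]
tool_rot: [-2.253, -2.189, 0.001]
ft_force: [0.4, -0.3, 0.6]
grip_width: 0.701
t 16.6 pos [0.5456 0.1842 0.0893] yaw 88.35 tz [-0.001 -0.    -1.   ] w 0.701 F [ 0.4 -0.3  0.6] q [ 0.35  0.4  -0.87  1.77  0.33  1.13 -0.65]
units now-frame [-0.005 -0.016  0.034]
turn units -0.01
```

View pics/g1.png

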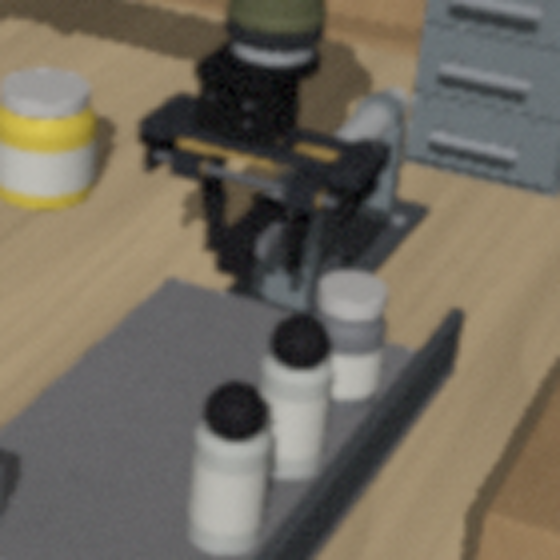

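The three containers stand in line at (230,465), (298,395) and (352,330). The fingers straddle the grip at (215,210) and (300,230). I'll close hard.

```bash
python3 -m jog '[[[0.4,0,0,0,0],[0.2,0,0,0,0],[0.1,0,0,0,0],[0.1,0,0,0,0],[0.1,0,0,0,0],[0.1,0,0,0,0]]]' 40
python3 -c "
from h import *
to(.545,.184,.088,88.4)"
```

```text
time: 17.45
position: [0.543, 0.1842, 0.0897]
tool_rot: [-2.251, -2.188, 0.008]
ft_force: [-6.8, -2.3, 6.4]
grip_width: 0.294
t 17.45 pos [0.543  0.1842 0.0897] yaw 88.38 tz [-0.005 -0.002 -1.   ] w 0.294 F [-6.8 -2.3  6.4] q [ 0.35  0.4  -0.87  1.77  0.33  1.13 -0.65]
units now-frame [-0.003  0.05   0.043]
turn units -0.0
```

```bash
python3 -m jog '[[[0.1,0,-0.05,0,0],[0.1,-0.2,0,0,0],[0.1,-0.3,0,0,0],[0.1,-0.4,0,0,0],[0.1,-0.4,0,0,0],[0.1,-0.4,0,0,0],[0.1,-0.4,0,0,0],[0.1,-0.4,0,0,0],[0.1,-0.4,0,0,0],[0.1,-0.4,0,0,0]]]'
python3 -c "
from h import *
to(.543-.24*.028,.1842-.2399,.088,88.4)"
```

```text
time: 18.7
position: [0.5396, 0.053, 0.0898]
tool_rot: [-2.251, -2.189, -0.002]
ft_force: [-1.1, 5.9, 1.5]
grip_width: 0.294
t 18.7 pos [0.5396 0.053  0.0898] yaw 88.38 tz [-0.     0.002 -1.   ] w 0.294 F [-1.1  5.9  1.5] q [ 0.6   0.31 -0.86  1.85  0.26  1.1  -0.38]
units now-frame [-2.719 -0.006  0.039]
turn units -0.0
```

```bash
python3 -m jog '[[[0.1,-0.4,0,0,0],[0.1,-0.4,0,0,0],[0.1,-0.4,0,0,0],[0.1,-0.4,0,0,0],[0.1,-0.4,0,0,0],[0.1,-0.3,0,0,0],[0.1,-0.2,0,0,0],[0.1,0,0,0,0],[0.1,0,0,0,0]]]'
python3 -c "
from h import *
to(.543-.24*.028,.1842-.2399,.088,88.4)"
```

```text
time: 19.82
position: [0.5369, -0.0469, 0.0898]
tool_rot: [-2.252, -2.189, -0.001]
ft_force: [-0.6, 4.8, 0.8]
grip_width: 0.293
t 19.82 pos [ 0.5369 -0.0469  0.0898] yaw 88.36 tz [-0.     0.001 -1.   ] w 0.293 F [-0.6  4.8  0.8] q [ 0.76  0.29 -0.81  1.86  0.24  1.09 -0.17]
units now-frame [-0.221 -0.01   0.044]
turn units -0.01
```

```bash
python3 -m jog '[[[0.1,-0.1,0,0,0],[0.1,-0.1,0,0,0],[0.1,-0.06,0,0,0],[0.1,-0.06,0,0,0],[0.1,0,0,0,0],[0.1,0,0,0,0]]]'
python3 -c "
from h import *
to(.543-.24*.028,.1842-.2399,.088,88.4)"
```

```text
time: 20.58
position: [0.5367, -0.0559, 0.0898]
tool_rot: [-2.248, -2.189, -0.007]
ft_force: [-0.1, 12.4, 0.1]
grip_width: 0.294
t 20.57 pos [ 0.5367 -0.0559  0.0898] yaw 88.49 tz [ 0.     0.006 -1.   ] w 0.294 F [-0.1 12.4  0.1] q [ 0.77  0.29 -0.81  1.86  0.23  1.09 -0.15]
units now-frame [ 0.004 -0.011  0.045]
turn units 0.02
```

The force rose to 12 N at 0.240 m of travel, which is the solid end. One last check with both cameras.

```bash
python3 - <<'E'
from h import *
a,d=grab('scene');b,_=grab('top')
a=cv2.resize(a[110:290,220:400],(400,400),interpolation=2);b=cv2.resize(b[110:260,80:330],(400,240),interpolation=2)
o=np.zeros((400,800,3),np.uint8);o[:,:400]=a;o[:240,400:]=b;cv2.imwrite('pics/f.png',o[:,:,::-1])
c=cloud('scene',d);from scipy.optimize import least_squares
for nm,x,y,z,r in(('jar',(.6,.685),(.095,.18),(.03,.085),.030),('nbot',(.6,.685),(-.11,-.035),(.025,.085),.026),('bot',(.6,.685),(-.0,.085),(.025,.085),.026),('tin',(.44,.51),(-.19,-.11),(.02,.055),.024)):
    m=np.all([(c[...,i]>l)&(c[...,i]<h) for i,(l,h) in enumerate((x,y,z))],0);P=c[m][:,:2]
    if len(P)>20: print(nm,len(P),least_squares(lambda q:np.hypot(*(P-q).T)-r,P.mean(0),loss='soft_l1',f_scale=.002).x.round(4))
to(.5363,-.0557,.09)
E
```

```text
jar 205 [0.6445 0.1425]
nbot 331 [ 0.6386 -0.0727]
bot 256 [0.6426 0.0361]
tin 166 [ 0.4718 -0.1501]
t 20.68 pos [ 0.5367 -0.0559  0.0898] yaw 88.49 tz [ 0.     0.006 -1.   ] w 0.295 F [-0.6 11.8  1.3] q [ 0.77  0.29 -0.81  1.86  0.23  1.09 -0.15]
units now-frame [ 0.004 -0.01  -0.005]
```

View pics/f.png

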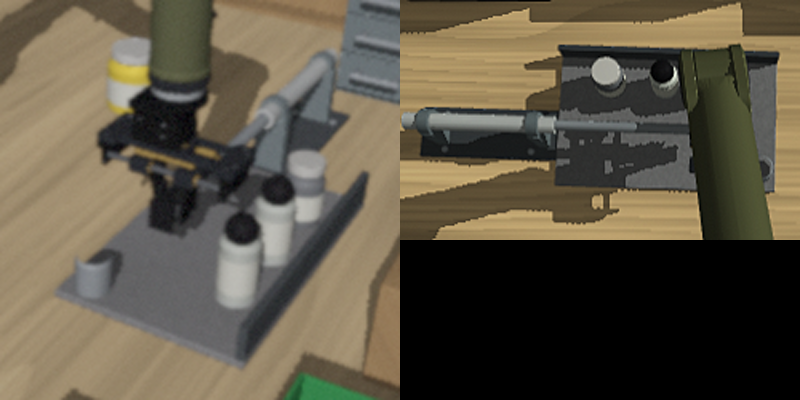

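The bar is pulled out to the gripper at (175,200) on the left panel. The bottle at (275,220) stands in line between the other bottle (238,260) and the jar (307,185), and the tin and tub are in place.

```bash
python3 -c "
from bench import job
print(job.close_job())"
```

```text
the job is handed in; nothing more can be done
None
```

I finished both parts and handed the job in at about 20.7 s of the 58 s allowed; the hand-in reports no verdict.

- **Bottle:** I gripped the tipped bottle lightly by its cap, lifted it so it swung upright, set it in the gap and let go. The last fit puts it at (0.6426, 0.0361), about 1 mm from the midpoint between its neighbours. It was upright after release: its axis, fitted low and high on the body, differed by under 1 mm.
- **Guard bar:** I squeezed the button in and pulled the bar out 0.240 m. The jaws are at 25.6 mm, against 26 mm for a fully squeezed grip. The wrist force rose from about 5 N to 12 N at the solid end. The arm is still gripping there at 40 N.
- **Other objects:** The jar, the upright bottle and the tin measure within 0.5 mm of where they started. The tub looks untouched in the final picture. I did not re-measure the tape roll, carton or dumbbell; the arm passed about 0.1 m or more above them.

No check failed. The one disagreement was that the two cameras differed by 2 to 4 mm in x for some fits, so I used averages.

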